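Stand the eye-care bottles in their fitted wells

ROBOT

A 6-joint arm with a two-finger parallel gripper is mounted at the origin on a cart in front of the work surface, level with it; the furniture and walls round the work are solid. World frame = base frame: x ahead of the robot, y to its left, z up, the work surface at z = 0. Lengths are in m, angles in rad, forces in N, time in s.
With the tool pointing down it reaches from about 0.35 to 0.85 m from the base axis. Payload 8.1 kg.
Tool frame: the origin (TCP) lies on the centre line of the jaws, within the pads' length; the fingertips stand 17 mm ahead of it and the grasp point (between the pads) lies 2 mm behind it; z points along the fingers, y is the line along which they close (so a half turn about z gives the same grasp; the last joint's range is limited). The gripper opens to 93 mm and grips with 3 to 60 N. Pads are 15 mm wide; open, the fingers measure 128 mm over their backs; the gripper's body (75 mm by 188 mm) begins 65 mm behind the grasp point.
Start: joints at [-1.25, 0.13, 1.488, -0, 1.523, -0.085], TCP at [0.237, -0.551, 0.236] pointing down, gripper open.
Joint ranges: [-2.96, 2.96], [-0.89, 2.26], [0.02, 2.5], [-1.34, 4.48], [0, 2.73], [-2.66, 2.66]. Speed limits (rad/s): [2.39, 2.39, 2.79, 3.14, 3.14, 3.14].

INTERFACE

Orientations are given as a rotation vector (axis times angle).
In Python, from plant import status, eyes, robot gives the robot as it stands. The module is installed in compiled form; this text tells all that it offers.
- The arm moves only by the tool servo_tool, never from a script. Its argument "plan" is text: rows parted by semicolons, each of 4 numbers parted by spaces: the shift along the tool's x, y, z in m, then the turn about the tool's z in degrees. A call has 1 to 12 rows; each row is the pose to reach, as a shift and turn from the pose commanded when the call began, along the tool's axes at that moment; what a row does not reach only later rows make up. A row lasts 1/12 s, in which the tool goes at most 41.7 mm and 7.16 degrees, less where a joint would pass 70% of its speed; a pose out of reach is approached as far as the arm can. A call with a gripper value outside its range is refused whole. "grip" is the closure, from -1 (fully open) to 1 (shut), set as the call begins (left out, the last holds). The fingers move at their own pace and stop on an object; "grip_force" is the grip in N (left out, the last holds). Time passes only in rows, so rows that repeat a pose let the fingers close. It gives the time, the measured TCP pose, the force, the opening and the grip force at its end, in the units of the state.
- status.read_state(): the state, without advancing time (a new reading comes with each control period).
- eyes.read_camera(name): name is "scene" or "top"; returns a dict with "image" (400x640x3 uint8, blue, green, red), "fovy" (degrees; the focal length in pixels is half the picture's height over the tangent of half this angle, whatever the lens; pixels are square), "cx", "cy" (the principal point, pixels), "world_from_camera" (4x4, takes a point from camera to world coordinates). Camera axes: x right, y down, z forward; pixel columns grow to the right and rows downward; lengths in m; the calibration is good to about 2 mm. A picture is of the moment at which its call begins. There is no depth.
- robot.close_job(): hands the job in; it is judged then, once.
The state is a dict: "t": time; "q": joint angles; "dq": joint speeds; "joint_torque": joint torques, N m; "tool_pos": TCP position; "orientation": TCP orientation; "force": force on the tool from outside, world axes, zero at the start; "wrist_torque": the same for the moment, N m; "opening": finger opening in m; "gripper_force": force on a finger pad.
Only numpy, scipy, OpenCV 4.12 (cv2) and the standard library are available. Lean on these libraries where they do the work, as an engineer would, in place of code of your own. Each camera call takes 0.05 s, during which the arm holds its last target. There are 200 camera calls.

TASK

Get the desk ready for the next patient: pick out the three screw-capped bottles and the squat jar that stand in front of the open lens case, and set each upright in the round dark stand of its size - thinnest bottle in the smallest stand, and so on up to the jar in the largest - so that it rests on the floor of the stand inside the rim, and let go. Keep them upright all the way, and leave the contact lens case and the roll of tape among them where they are (the pump dispenser and what stands by the keyboard are not part of the job).

Things in the scene. Friction and masses are not known exactly. Their poses are not given: they have to be found in the camera images.
- drops_bottle: Small eye-drop bottle, white with a red screw cap, standing upright: body 22 mm across and 49 mm tall, narrower cap 12 mm across above it, 58 mm in all, about 30 g. It behaves as 22 mm square, sides along its x and y axes, so grip it across x or across y. Good grip height 36 mm above its foot. Origin: centre of its underside; z up through the cap.
- spray_bottle: Slim tall lens-spray bottle, white with a blue label and blue cap, standing upright: body 31 mm across and about 85 mm tall, narrower cap 17 mm across above it, 105 mm in all, about 60 g. Good grip height 60 mm above its foot. Origin: centre of its underside; z up through the cap.
- saline_bottle: Stouter white saline bottle with a white cap, standing upright: round body 42 mm across, 90 mm tall in all, narrowing above about 47 mm to a neck and a cap 21 mm across, about 100 g. Good grip height 38 mm above its foot. Origin: centre of its underside; z up through the cap.
- swab_jar: Squat amber glass jar with a flat metal lid, standing upright: round, 52 mm across below, lid 47 mm across in the top 16 mm, 70 mm tall in all, about 120 g. Good grip height 36 mm above its foot. Origin: centre of its underside; z up through the lid.
- well_40: Shallow round grey plastic stand with a dark rubber pad on its floor, fixed to the desk: flat floor 3 mm above the desk inside an upright rim 4 mm thick whose top is 8 mm above the desk. Inner diameter 40 mm, outer diameter 48 mm (the smallest of the four; takes the small eye-drop bottle). Origin: centre of its underside, on the desk; z up.
- well_50: Shallow round grey plastic stand with a dark rubber pad on its floor, fixed to the desk: flat floor 3 mm above the desk inside an upright rim 4 mm thick whose top is 8 mm above the desk. Inner diameter 50 mm, outer diameter 58 mm (the second smallest of the four; takes the slim spray bottle). Origin: centre of its underside, on the desk; z up.
- well_60: Shallow round grey plastic stand with a dark rubber pad on its floor, fixed to the desk: flat floor 3 mm above the desk inside an upright rim 4 mm thick whose top is 8 mm above the desk. Inner diameter 60 mm, outer diameter 68 mm (the second largest of the four; takes the stouter saline bottle). Origin: centre of its underside, on the desk; z up.
- well_70: Shallow round grey plastic stand with a dark rubber pad on its floor, fixed to the desk: flat floor 3 mm above the desk inside an upright rim 4 mm thick whose top is 8 mm above the desk. Inner diameter 70 mm, outer diameter 78 mm (the largest of the four; takes the squat jar). Origin: centre of its underside, on the desk; z up.
- lens_case: Bystander, loose: contact lens case, two round screw caps side by side (one blue, one white), 30 x 68 x 19 mm, long along its y axis. Leave it where it is. Origin: centre of its underside.
- tape_roll: Bystander, loose: roll of green tape lying flat, 44 mm across, 18 mm high. Leave it where it is. Origin: centre of its underside.

How it is judged:
By the outcome, as a careful person would: the job done as asked, in the order asked, and still so for the second after the job is handed in, with the robot touching nothing.
It also fails if it takes over 106 s, if anything falls off the work surface, if the arm or the gripper's body presses on something with over 40 N, if the wrist force passes 120 N, or if a joint passes its speed limit or range.

## Working session

There is one attempt and no reset: what is moved stays moved. The work goes in short steps, Python scripts to look and compute and a tool call to move; the robot and the scene stay as the last step left them, time stands still between calls to the robot, and variables do not carry over. Pictures are saved under pics/ and viewed, at most 14 in all, crops included, and the job is handed in when it is done.

Besides the shell and the picture viewer there is one more tool, called after "Call:" by a JSON object that holds its "method" and its "body". servo_tool: Moves the arm, as the interface text tells. Its arguments: {"type":"object","properties":{"plan":{"type":"string"},"grip":{"type":"number"},"grip_force":{"type":"number"}},"required":["plan"]}

```bash
mkdir -p pics
python3 - <<'E'
from plant import status, eyes
import cv2, numpy as np
s=status.read_state(); print(s)
for n in("scene","top"):
    c=eyes.read_camera(n); cv2.imwrite(f"pics/{n}0.png",c["image"]); np.savez(f"{n}.npz",**c)
    print(n,c["fovy"],c["cx"],c["cy"],np.round(c["world_from_camera"],4).tolist(), [k for k in c])
E
```

```text
{'t': 0.0, 'q': array([-1.25037386e+00,  1.31151023e-01,  1.48929214e+00, -2.76269679e-05,
        1.52300179e+00, -8.53754374e-02]), 'dq': array([-4.74643254e-04,  8.01890047e-05, -8.32501947e-04,  1.09587049e-03,
       -1.42812828e-03,  4.50661651e-04]), 'joint_torque': array([ 1.25812967e-03, -5.59845042e+01, -4.91754591e+01,  7.69242737e-02,
        3.55352042e-02, -2.01586627e-04]), 'tool_pos': array([ 0.23670296, -0.55074023,  0.23458642]), 'orientation': array([-3.07534861e+00, -6.32693303e-01,  3.83980173e-04]), 'force': array([ 0.59217393, -0.15969909, -0.23323307]), 'wrist_torque': array([ 0.01622023, -0.01789223,  0.0018825 ]), 'gripper_force': 0.0, 'opening': 0.0929493625691064}
scene 42.47406881253872 319.5811689738175 185.90766694100785 [[-0.7882, -0.3942, 0.4726, -0.1418], [-0.6154, 0.5064, -0.6041, 0.9157], [-0.0012, -0.767, -0.6417, 0.902], [0.0, 0.0, 0.0, 1.0]] ['image', 'fovy', 'cx', 'cy', 'world_from_camera']
top 51.74598675812885 320.5379333076911 194.39492965803717 [[-0.0895, -0.9686, 0.2318, 0.3049], [-0.996, 0.0855, -0.0272, 0.1204], [0.0065, -0.2333, -0.9724, 0.9839], [0.0, 0.0, 0.0, 1.0]] ['image', 'fovy', 'cx', 'cy', 'world_from_camera']
```

View pics/scene0.png

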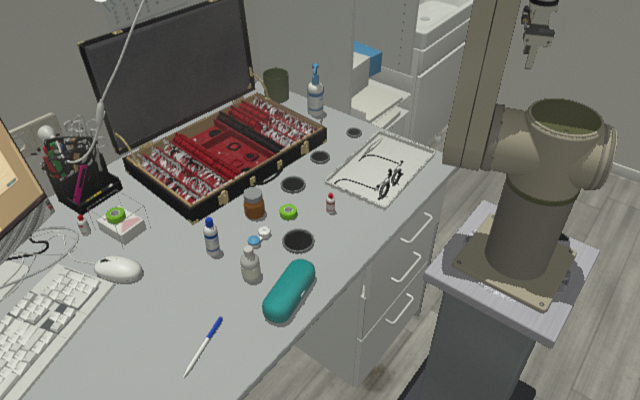

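View pics/top0.png

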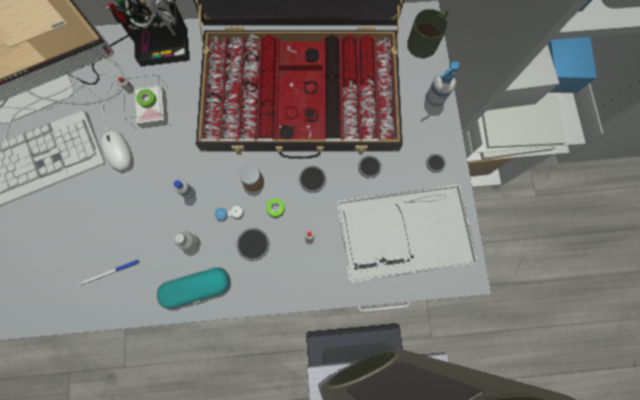

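```bash
cat > geo.py <<'E'
import numpy as np
def load(n): return dict(np.load(f"{n}.npz"))
def ray(c,u,v):
    f=200/np.tan(np.radians(float(c["fovy"]))/2); T=c["world_from_camera"]
    return T[:3,3], T[:3,:3]@np.array([(u-c["cx"])/f,(v-c["cy"])/f,1])
def plane(c,u,v,z):
    o,d=ray(c,u,v); return o+d*(z-o[2])/d[2]
def proj(c,p):
    f=200/np.tan(np.radians(float(c["fovy"]))/2); T=c["world_from_camera"]
    q=T[:3,:3].T@(np.array(p)-T[:3,3]); return f*q[0]/q[2]+c["cx"],f*q[1]/q[2]+c["cy"]
E
python3 - <<'E'
import cv2
a=cv2.imread("pics/top0.png")[150:270,160:340]; cv2.imwrite("pics/topc.png",cv2.resize(a,None,fx=4.4,fy=4.4,interpolation=cv2.INTER_CUBIC))
a=cv2.imread("pics/scene0.png")[120:290,190:370]; cv2.imwrite("pics/scenec.png",cv2.resize(a,None,fx=3.5,fy=3.5,interpolation=cv2.INTER_CUBIC))
from geo import *
c=load("top")
for n,u,v,z in[("w70",253,244,.005),("w60",313,179,.005),("w50",370,166,.005),("w40",436,163,.005),("spray",180,185,.1),("sal",182,238,.09),("jar",250,174,.07),("drops",309,234,.058),("tape",275,207,.018),("case",229,213,.019)]: print(n,plane(c,u,v,z).round(3))
E
```

```text
w70 [0.432 0.263 0.005]
w60 [0.579 0.108 0.005]
w50 [ 0.6   -0.036  0.005]
w40 [ 0.593 -0.201  0.005]
spray [0.564 0.403 0.1  ]
sal [0.447 0.404 0.09 ]
jar [0.585 0.252 0.07 ]
drops [0.436 0.129 0.058]
tape [0.514 0.205 0.018]
case [0.509 0.314 0.019]
```

View pics/topc.png

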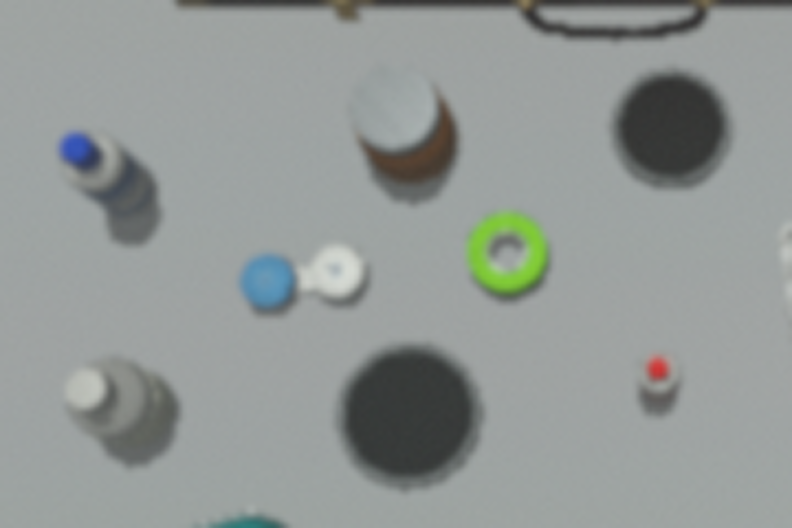

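View pics/scenec.png

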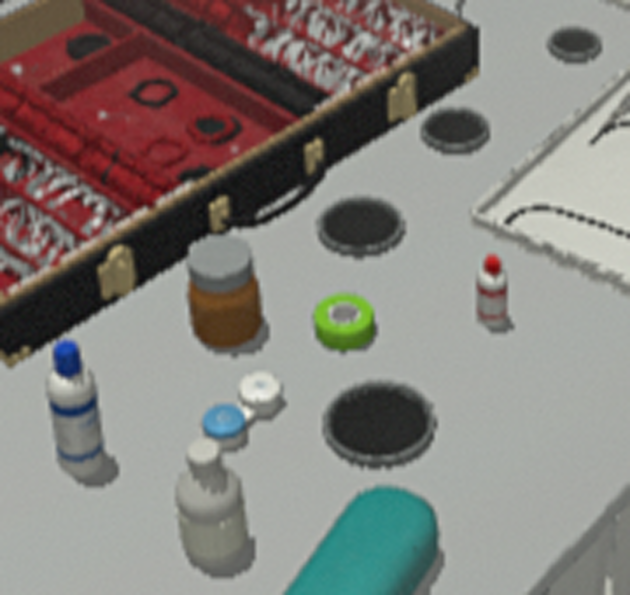

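Run:
```python
from geo import *
import cv2
t,s=load("top"),load("scene")
T=lambda x,y:(160+(x+.5)/4.4-.5,150+(y+.5)/4.4-.5)
S=lambda x,y:(190+(x+.5)/3.5-.5,120+(y+.5)/3.5-.5)
for n,a,b,z in[("drops",(657,368),(491,262),.056),("spray",(77,148),(66,347),.105),("sal",(85,389),(204,449),.09),("jar",(397,106),(220,250),.07),("tape",(508,252),(345,314),.018),("case",(303,277),(243,406),.019)]:
    print(n,plane(t,*T(*a),z).round(4),plane(s,*S(*b),z).round(4))
for cn,c in(("t",t),("s",s)):
    m=(c["image"].max(2)<75).astype(np.uint8)
    k,l,st,ce=cv2.connectedComponentsWithStats(m)
    for n,x,y in(("w70",.432,.263),("w60",.579,.108),("w50",.6,-.036),("w40",.593,-.201)):
        u,v=proj(c,(x,y,.003)); i=l[int(round(v)),int(round(u))]
        print(cn,n,st[i].tolist(),plane(c,*ce[i],.003).round(4))
h=cv2.cvtColor(t["image"],cv2.COLOR_BGR2HSV)[225:250,300:320]
# case edge heights
for p in((240,148),(340,148)): print("case front",plane(t,*p,0.0).round(3),plane(t,*p,.07).round(3))
print(plane(s,190,215,0).round(3),plane(s,327,140,0).round(3),proj(s,(.585,.252,.07)))
for cn,c in(("t",t),("s",s)):
    u,v=proj(c,(.436,.129,.045)); u,v=int(u),int(v)
    cv2.imwrite(f"pics/d{cn}.png",cv2.resize(c["image"][v-14:v+16,u-14:u+16],None,fx=18,fy=18,interpolation=cv2.INTER_CUBIC))
a=[cv2.imread(f"pics/d{k}.png")[:,:] for k in "ts"]
cv2.imwrite("pics/dd.png",cv2.resize(np.hstack(a),(800,400)))
```

```text
drops [0.4383 0.1288 0.056 ] [0.44   0.1298 0.056 ]
spray [0.5673 0.4081 0.105 ] [0.5711 0.409  0.105 ]
sal [0.448  0.4102 0.09  ] [0.4499 0.4097 0.09  ]
jar [0.5859 0.2528 0.07  ] [0.5904 0.2508 0.07  ]
tape [0.5141 0.2044 0.018 ] [0.515  0.2055 0.018 ]
case [0.5099 0.3155 0.019 ] [0.5086 0.32   0.019 ]
t w70 [239, 230, 28, 28, 601] [0.4329 0.265  0.003 ]
t w60 [301, 168, 23, 22, 391] [0.5813 0.1102 0.003 ]
t w50 [361, 158, 18, 17, 254] [ 0.6003 -0.0349  0.003 ]
t w40 [429, 156, 14, 14, 154] [ 0.5953 -0.2006  0.003 ]
s w70 [284, 230, 28, 20, 437] [0.4369 0.2624 0.003 ]
s w60 [282, 178, 22, 15, 221] [0.5839 0.1082 0.003 ]
s w50 [312, 152, 16, 9, 117] [ 0.6044 -0.0377  0.003 ]
s w40 [348, 129, 12, 6, 55] [ 0.5997 -0.2035  0.003 ]
case front [0.677 0.284 0.   ] [0.65  0.273 0.07 ]
case front [0.655 0.033 0.   ] [0.63  0.039 0.07 ]
[0.713 0.362 0.   ] [ 0.639 -0.12   0.   ] (np.float64(253.76060343349036), np.float64(192.18445034094955))
```

View pics/dd.png

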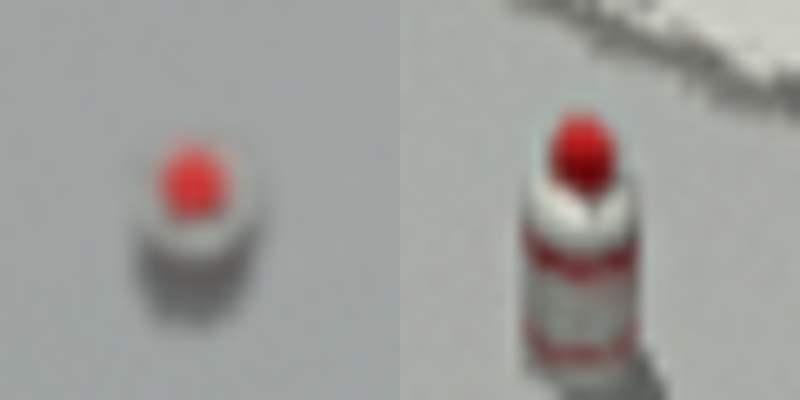

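Call:
{"method": "servo_tool", "body": {"plan": "0.454 -0.5445 0.03 23.3;0.454 -0.5445 0.03 23.3;0.454 -0.5445 0.03 23.3;0.454 -0.5445 0.03 23.3;0.454 -0.5445 0.03 23.3;0.454 -0.5445 0.03 23.3;0.454 -0.5445 0.03 23.3;0.454 -0.5445 0.03 23.3;0.454 -0.5445 0.03 23.3;0.454 -0.5445 0.03 23.3;0.454 -0.5445 0.03 23.3;0.454 -0.5445 0.03 23.3", "grip": -1, "grip_force": 12}}

```text
t: 1.1
tool_pos: [0.3792, -0.0705, 0.2143]
orientation: [3.141, -0.002, 0.001]
force: [0.9, -0.3, -0.2]
opening: 0.0926
gripper_force: 0.0
```

Call:
{"method": "servo_tool", "body": {"plan": "0.060 -0.1995 0.094 0;0.060 -0.1995 0.094 0;0.060 -0.1995 0.094 0;0.060 -0.1995 0.094 0;0.060 -0.1995 0.094 0;0.060 -0.1995 0.094 0;0.060 -0.1995 0.094 0;0.060 -0.1995 0.094 0"}}

```text
t: 1.77
tool_pos: [0.4385, 0.1276, 0.1194]
orientation: [3.141, 0.003, -0.004]
force: [-0.7, 0.4, 0.5]
opening: 0.0932
gripper_force: 0.0
```

Run:
```python
from plant import status, eyes
import cv2
print(status.read_state()["q"].round(3), status.read_state()["tool_pos"])
c=eyes.read_camera("scene"); u,v=330,200
cv2.imwrite("pics/a1.png",cv2.resize(c["image"][120:270,230:430],None,fx=4,fy=4,interpolation=cv2.INTER_CUBIC))
```

```text
[ 0.171 -0.175  2.005 -0.     1.314  1.74 ] [0.43850791 0.12759139 0.11942093]
```

View pics/a1.png

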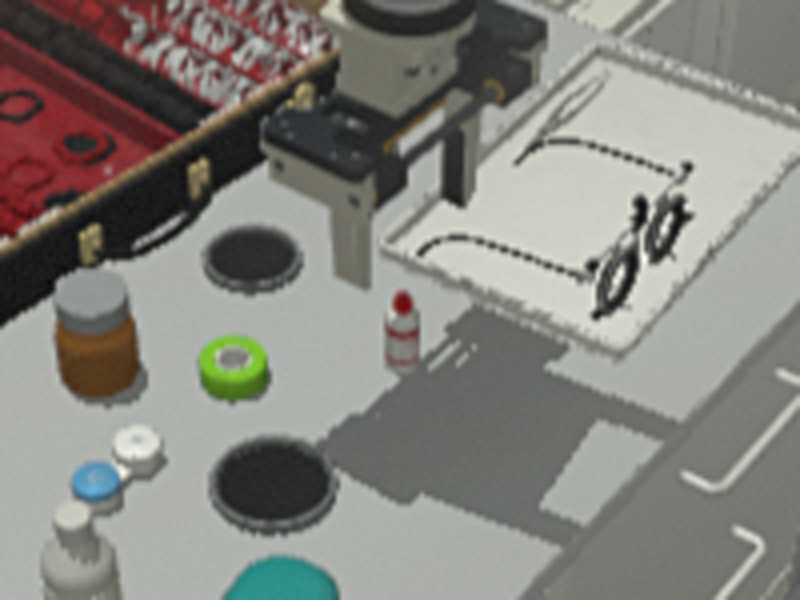

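Call:
{"method": "servo_tool", "body": {"plan": "0.0005 -0.001 0.03 0;0.0005 -0.001 0.06 0;0.0005 -0.001 0.08 0;0.0005 -0.001 0.085 0;0.0005 -0.001 0.085 0"}}

```text
t: 2.23
tool_pos: [0.4389, 0.1266, 0.0346]
orientation: [3.141, -0.004, -0.004]
force: [-0.2, 0.2, 0.6]
opening: 0.0929
gripper_force: 0.0
```

Call:
{"method": "servo_tool", "body": {"plan": "0 0 0 0;0 0 0 0;0 0 0 0;0 0 0 0;0 0 0 0;0 0 0 0;0 0 0 0;0 0 0 0;0 0 0 0;0 0 0 0;0 0 0 0;0 0 0 0", "grip": 1, "grip_force": 8}}

```text
t: 3.23
tool_pos: [0.44, 0.128, 0.0354]
orientation: [3.142, -0.001, -0.0]
force: [-0.0, 0.3, -0.2]
opening: 0.0235
gripper_force: 7.4
```

Call:
{"method": "servo_tool", "body": {"plan": "0 0 0 0;0 0 0 0;0 0 0 0", "grip_force": 14}}

```text
t: 3.48
tool_pos: [0.44, 0.128, 0.0355]
orientation: [-3.142, 0.001, 0.0]
force: [-1.1, -0.1, -0.4]
opening: 0.0236
gripper_force: 13.0
```

Call:
{"method": "servo_tool", "body": {"plan": "0 0 -0.01 0;0 0 -0.03 0;0 0 -0.06 0;0 0 -0.07 0;0 0 -0.07 0;0 0 -0.07 0"}}

```text
t: 3.98
tool_pos: [0.4407, 0.1281, 0.1061]
orientation: [-3.141, 0.001, -0.003]
force: [-1.2, 0.1, -0.9]
opening: 0.0231
gripper_force: 13.0
```

Run:
```python
from plant import status, eyes
import cv2
s=status.read_state();print(s["q"].round(3), s["tool_pos"],s["opening"],s["gripper_force"])
c=eyes.read_camera("scene"); 
cv2.imwrite("pics/a2.png",cv2.resize(c["image"][130:230,270:400],None,fx=5,fy=5,interpolation=cv2.INTER_CUBIC))
```

```text
[ 0.171 -0.157  2.016  0.     1.281  1.743] [0.44066569 0.12811237 0.10607734] 0.023066126134038016 13.023356278426945
```

View pics/a2.png

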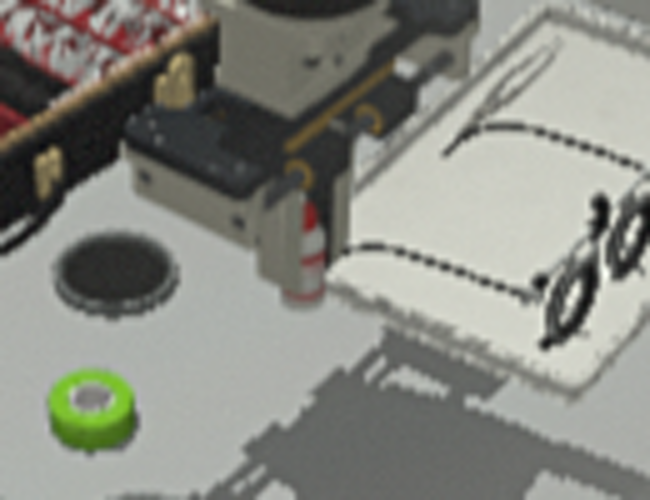

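Call:
{"method": "servo_tool", "body": {"plan": "0.006 0.013 0 0;0.018 0.039 0 0;0.034 0.072 0 0;0.051 0.108 0 0;0.068 0.144 0 0;0.085 0.181 0 0;0.102 0.217 0 0;0.119 0.253 0 0;0.135 0.286 0 0;0.146 0.309 0 0;0.152 0.322 0 0;0.155 0.329 0 0"}}

```text
t: 5.03
tool_pos: [0.5939, -0.2029, 0.1028]
orientation: [-3.141, 0.005, 0.005]
force: [-0.1, 0.8, -1.0]
opening: 0.0236
gripper_force: 13.0
```

Call:
{"method": "servo_tool", "body": {"plan": "0 0 0 0;0 0 0 0;0 0 0.02 0;0 0 0.04 0;0 0 0.052 0;0 0 0.056 0;0 0 0.056 0;0 0 0.056 0"}}

```text
t: 5.7
tool_pos: [0.5949, -0.2006, 0.0499]
orientation: [-3.142, 0.0, -0.0]
force: [-0.6, 0.1, -0.2]
opening: 0.0231
gripper_force: 13.0
```

Run:
```python
from plant import status, eyes
import cv2
s=status.read_state();print(s["q"].round(3), s["tool_pos"],s["opening"],s["force"])
c=eyes.read_camera("scene"); d=eyes.read_camera("top")
import numpy as np
a=cv2.resize(c["image"][90:160,300:400],(600,420),interpolation=cv2.INTER_CUBIC)
b=cv2.resize(d["image"][130:200,390:490],(600,420),interpolation=cv2.INTER_CUBIC)
cv2.imwrite("pics/a3.png",cv2.resize(np.hstack([a,b]),(800,280)))
```

```text
[-0.407  0.359  1.573  0.     1.209  1.164] [ 0.59486049 -0.20061305  0.04994135] 0.023092046729824414 [-0.61209739  0.05204382 -0.18096066]
```

View pics/a3.png

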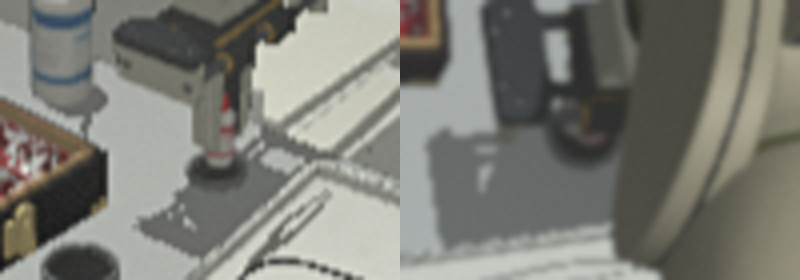

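```bash
cat > wells.py <<'E'
from geo import *
import cv2
t,s=load("top"),load("scene")
th=np.linspace(0,2*np.pi,90)
def model(c,x,y,r):
    ms=[]
    for z in(.003,.008):
        m=np.zeros((3200,5120),np.uint8)
        P=np.array([proj(c,(x+r*np.cos(a),y+r*np.sin(a),z)) for a in th])
        cv2.fillPoly(m,[np.round((P+.5)*8).astype(np.int32)],1); ms.append(m)
    M=cv2.moments(ms[0]&ms[1],True); return np.array([M["m10"],M["m01"]])/M["m00"]/8-.5, M["m00"]/64
for cn,c in(("t",t),("s",s)):
    g=c["image"].max(2).astype(float)
    m=(g<75).astype(np.uint8); k,l,st,ce=cv2.connectedComponentsWithStats(m)
    for n,x,y,r in(("w70",.433,.264,.035),("w60",.581,.11,.03),("w50",.6,-.035,.025),("w40",.5955,-.201,.02)):
        u,v=proj(c,(x,y,.003)); i=l[int(round(v)),int(round(u))]; p=np.array([x,y])
        for _ in range(4):
            q,a=model(c,*p,r); p=p+(plane(c,*ce[i],.003)-plane(c,*q,.003))[:2]
        print(cn,n,p.round(4),"area",st[i][4],round(a))
E
python3 wells.py
python3 - <<'E'
from geo import *
s=load("scene")
u,v=proj(s,(.595,-.2006,.0145)); print("foot px in a3",(u-300)*4,(v-90)*4)
E
```

```text
t w70 [0.4329 0.2646] area 601 678
t w60 [0.5809 0.1102] area 391 439
t w50 [ 0.5998 -0.0346] area 254 294
t w40 [ 0.5947 -0.1998] area 154 182
s w70 [0.4358 0.2636] area 437 439
s w60 [0.5822 0.11  ] area 221 215
s w50 [ 0.6025 -0.0353] area 117 116
s w40 [ 0.5977 -0.2006] area 55 57
foot px in a3 216.95524823808296 157.3825447659376
```

Call:
{"method": "servo_tool", "body": {"plan": "0.001 0 0.004 0;0.001 0 0.008 0;0.001 0 0.010 0;0.001 0 0.011 0;0.001 0 0.0115 0;0.001 0 0.0115 0;0.001 0 0.0115 0"}}

```text
t: 6.38
tool_pos: [0.5958, -0.2012, 0.0384]
orientation: [-3.142, 0.001, 0.0]
force: [-1.6, 0.4, 4.5]
opening: 0.0232
gripper_force: 13.2
```

Call:
{"method": "servo_tool", "body": {"plan": "0 0 0 0;0 0 0 0;0 0 0 0;0 0 0 0;0 0 0 0;0 0 0 0;0 0 0 0;0 0 0 0", "grip": -1}}

```text
t: 7.05
tool_pos: [0.5957, -0.2012, 0.038]
orientation: [3.142, -0.001, -0.0]
force: [0.1, -0.4, 0.4]
opening: 0.0716
gripper_force: 0.0
```

Call:
{"method": "servo_tool", "body": {"plan": "0 0 -0.01 0;0 0 -0.03 0;0 0 -0.06 0;0 0 -0.1 0;0 0 -0.13 0;0 0 -0.14 0;0 0 -0.14 0"}}

```text
t: 7.63
tool_pos: [0.5982, -0.2022, 0.1835]
orientation: [3.138, -0.001, 0.012]
force: [0.6, 0.5, -0.3]
opening: 0.0928
gripper_force: 0.0
```

Call:
{"method": "servo_tool", "body": {"plan": "-0.001 -0.02 0 0;-0.003 -0.055 0 0;-0.005 -0.095 0 0;-0.007 -0.135 0 0;-0.008 -0.175 0 0;-0.010 -0.215 0 0;-0.012 -0.255 0 0;-0.014 -0.295 0 0;-0.015 -0.335 0 0;-0.017 -0.375 0 0;-0.019 -0.415 0 0;-0.020 -0.455 0 0"}}

```text
t: 8.63
tool_pos: [0.5744, 0.2555, 0.1756]
orientation: [3.14, -0.001, -0.005]
force: [-0.2, 0.0, -0.4]
opening: 0.0931
gripper_force: 0.0
```

Call:
{"method": "servo_tool", "body": {"plan": "-0.002 -0.04 0 0;-0.004 -0.08 0 0;-0.005 -0.115 0 0;-0.006 -0.140 0 0;-0.007 -0.152 0 0;-0.007 -0.1545 0 0;-0.007 -0.1545 0 0;-0.007 -0.1545 0 0;-0.007 -0.1545 0 0"}}

```text
t: 9.38
tool_pos: [0.5698, 0.4065, 0.1778]
orientation: [3.141, -0.004, -0.0]
force: [0.1, -0.8, 0.1]
opening: 0.093
gripper_force: 0.0
```

Run:
```python
from plant import status, eyes
import cv2
s=status.read_state();print(s["q"].round(3), s["tool_pos"],s["opening"],s["force"])
c=eyes.read_camera("scene")
cv2.imwrite("pics/a4.png",cv2.resize(c["image"][90:290,180:380],(600,600),interpolation=cv2.INTER_CUBIC))
```

```text
[ 0.547  0.429  1.24  -0.     1.473  2.12 ] [0.56980495 0.40647316 0.17781031] 0.09302215595255187 [ 0.11961334 -0.75832372  0.07114477]
```

View pics/a4.png

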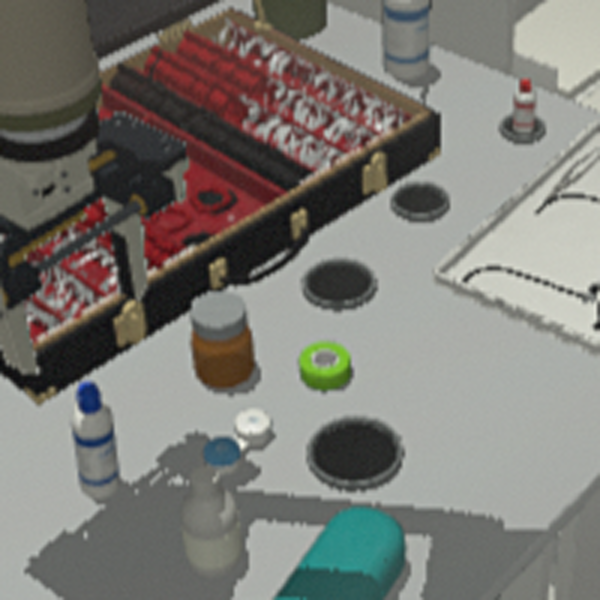

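Call:
{"method": "servo_tool", "body": {"plan": "0 0 0.02 0;0 0 0.05 0;0 0 0.085 0;0 0 0.11 0;0 0 0.119 0;0 0 0.12 0;0 0 0.12 0"}}

```text
t: 10.02
tool_pos: [0.5697, 0.4078, 0.0587]
orientation: [-3.142, 0.003, -0.0]
force: [0.5, 0.7, 0.6]
opening: 0.0932
gripper_force: 0.0
```

Call:
{"method": "servo_tool", "body": {"plan": "0 0 0 0;0 0 0 0;0 0 0 0;0 0 0 0;0 0 0 0;0 0 0 0;0 0 0 0;0 0 0 0;0 0 0 0;0 0 0 0;0 0 0 0;0 0 0 0", "grip": 1, "grip_force": 8}}

```text
t: 11.02
tool_pos: [0.5693, 0.4085, 0.058]
orientation: [-3.141, 0.001, -0.0]
force: [-0.1, 0.6, 1.2]
opening: 0.0313
gripper_force: 7.9
```

Call:
{"method": "servo_tool", "body": {"plan": "0 0 0 0;0 0 0 0;0 0 0 0", "grip_force": 16}}

```text
t: 11.27
tool_pos: [0.5693, 0.4085, 0.0581]
orientation: [-3.141, 0.001, -0.0]
force: [0.3, 1.6, 0.3]
opening: 0.0309
gripper_force: 15.8
```

Call:
{"method": "servo_tool", "body": {"plan": "0 0 -0.01 0;0 0 -0.03 0;0 0 -0.06 0;0 0 -0.09 0;0 0 -0.11 0;0 0 -0.115 0;0 0 -0.115 0;0 0 -0.115 0"}}

```text
t: 11.93
tool_pos: [0.5689, 0.4081, 0.1721]
orientation: [3.141, -0.001, -0.001]
force: [-0.2, 0.0, -1.9]
opening: 0.0308
gripper_force: 15.9
```

Call:
{"method": "servo_tool", "body": {"plan": "0.001 0.013 0 0;0.003 0.040 0 0;0.005 0.075 0 0;0.008 0.115 0 0;0.011 0.155 0 0;0.014 0.195 0 0;0.017 0.235 0 0;0.020 0.275 0 0;0.023 0.315 0 0;0.026 0.355 0 0;0.028 0.390 0 0;0.030 0.417 0 0"}}

```text
t: 12.93
tool_pos: [0.5969, -0.0124, 0.1705]
orientation: [3.141, -0.004, -0.006]
force: [1.0, 0.1, -0.2]
opening: 0.0305
gripper_force: 15.9
```

Call:
{"method": "servo_tool", "body": {"plan": "0.0015 0.020 0 0;0.002 0.0265 0 0;0.002 0.0265 0 0;0.002 0.0265 0 0;0.002 0.0265 0.02 0;0.002 0.0265 0.05 0;0.002 0.0265 0.08 0;0.002 0.0265 0.095 0;0.002 0.0265 0.1 0;0.002 0.0265 0.1 0;0.002 0.0265 0.1 0"}}

```text
t: 13.85
tool_pos: [0.6013, -0.0342, 0.0737]
orientation: [-3.142, -0.001, -0.001]
force: [1.1, -0.5, 1.0]
opening: 0.0304
gripper_force: 15.9
```

Run:
```python
from plant import status, eyes
import cv2
s=status.read_state();print(s["q"].round(3), s["tool_pos"],s["opening"],s["force"])
c=eyes.read_camera("scene")
cv2.imwrite("pics/a5.png",cv2.resize(c["image"][90:190,260:380],(720,600),interpolation=cv2.INTER_CUBIC))
```

```text
[-0.142  0.267  1.638  0.     1.236  1.428] [ 0.60126052 -0.03416753  0.07371411] 0.030358921895598554 [ 1.06116618 -0.52173063  0.97870217]
```

View pics/a5.png

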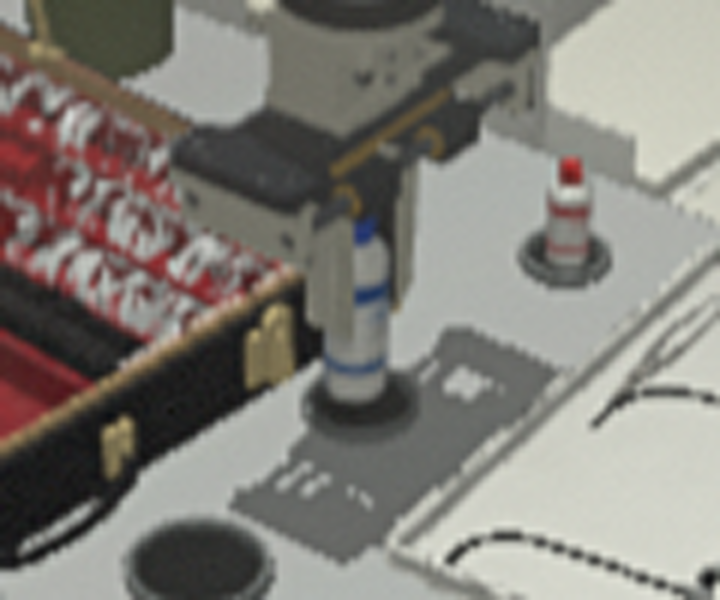

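Call:
{"method": "servo_tool", "body": {"plan": "0 0 0.004 0;0 0 0.008 0;0 0 0.0105 0;0 0 0.0115 0;0 0 0.012 0;0 0 0.012 0;0 0 0.012 0"}}

```text
t: 14.48
tool_pos: [0.6011, -0.0352, 0.0614]
orientation: [-3.142, 0.002, -0.001]
force: [-1.2, 0.7, 2.4]
opening: 0.0305
gripper_force: 15.9
```

Call:
{"method": "servo_tool", "body": {"plan": "0 0 0.0005 0;0 0 0.0005 0;0 0 0.0005 0"}}

```text
t: 14.73
tool_pos: [0.6013, -0.0351, 0.0613]
orientation: [-3.142, 0.001, -0.001]
force: [-2.1, 1.0, 6.6]
opening: 0.0302
gripper_force: 16.0
```

Call:
{"method": "servo_tool", "body": {"plan": "0 0 0 0;0 0 0 0;0 0 0 0;0 0 0 0;0 0 0 0;0 0 0 0;0 0 0 0;0 0 0 0", "grip": -1}}

```text
t: 15.4
tool_pos: [0.6008, -0.0352, 0.0604]
orientation: [3.142, -0.001, -0.0]
force: [-0.1, 0.5, -0.7]
opening: 0.0792
gripper_force: 0.0
```

Call:
{"method": "servo_tool", "body": {"plan": "0 0 -0.01 0;0 0 -0.03 0;0 0 -0.06 0;0 0 -0.09 0;0 0 -0.11 0;0 0 -0.1185 0;0 0 -0.1185 0"}}

```text
t: 15.98
tool_pos: [0.6026, -0.0354, 0.1826]
orientation: [3.141, -0.001, 0.009]
force: [-0.2, 1.0, 0.0]
opening: 0.0929
gripper_force: 0.0
```

Call:
{"method": "servo_tool", "body": {"plan": "-0.005 -0.013 0 0;-0.014 -0.040 0 0;-0.026 -0.075 0 0;-0.038 -0.112 0 0;-0.051 -0.149 0 0;-0.064 -0.186 0 0;-0.077 -0.224 0 0;-0.089 -0.261 0 0;-0.102 -0.298 0 0;-0.115 -0.336 0 0;-0.127 -0.373 0 0;-0.138 -0.405 0 0"}}

```text
t: 16.98
tool_pos: [0.46, 0.3719, 0.1763]
orientation: [3.14, 0.0, -0.006]
force: [1.0, -0.2, -0.5]
opening: 0.0934
gripper_force: 0.0
```

Call:
{"method": "servo_tool", "body": {"plan": "-0.008 -0.025 0 0;-0.013 -0.037 0 0;-0.014 -0.040 0 0;-0.014 -0.040 0 0;-0.014 -0.040 0 0;-0.014 -0.040 0 0"}}

```text
t: 17.48
tool_pos: [0.4497, 0.4085, 0.1785]
orientation: [3.141, -0.004, -0.001]
force: [1.1, -0.6, -0.3]
opening: 0.0926
gripper_force: 0.0
```

Run:
```python
from plant import status, eyes
import cv2
s=status.read_state();print(s["q"].round(3), s["tool_pos"],s["opening"],s["force"])
c=eyes.read_camera("scene")
cv2.imwrite("pics/a6.png",cv2.resize(c["image"][90:290,180:380],(600,600),interpolation=cv2.INTER_CUBIC))
```

```text
[ 0.653  0.183  1.534 -0.     1.425  2.227] [0.44974044 0.40847775 0.17852795] 0.09260516274812573 [ 1.10197321 -0.58355209 -0.26542931]
```

View pics/a6.png

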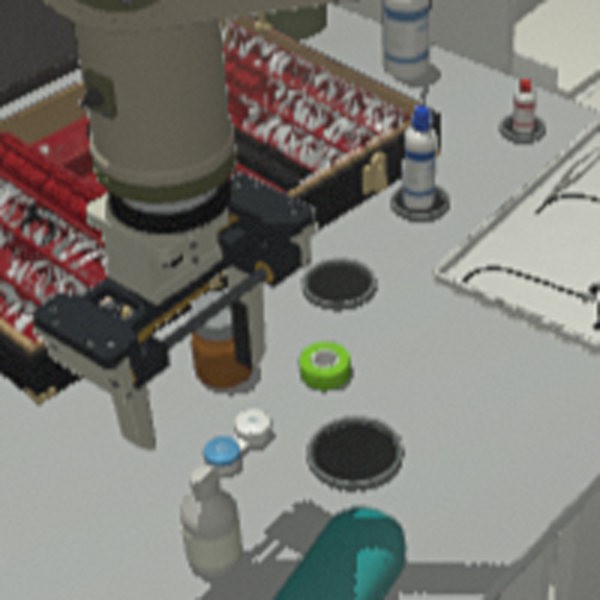

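Call:
{"method": "servo_tool", "body": {"plan": "0 0 0.02 0;0 0 0.05 0;0 0 0.085 0;0 0 0.115 0;0 0 0.135 0;0 0 0.142 0;0 0 0.143 0;0 0 0.143 0"}}

```text
t: 18.2
tool_pos: [0.45, 0.4097, 0.0368]
orientation: [-3.141, 0.003, -0.001]
force: [-0.4, 0.1, 0.8]
opening: 0.0933
gripper_force: 0.0
```

Call:
{"method": "servo_tool", "body": {"plan": "0 0 0 0;0 0 0 0;0 0 0 0;0 0 0 0;0 0 0 0;0 0 0 0;0 0 0 0;0 0 0 0;0 0 0 0;0 0 0 0", "grip": 1, "grip_force": 10}}

```text
t: 19.03
tool_pos: [0.4492, 0.41, 0.036]
orientation: [3.142, -0.001, -0.0]
force: [0.4, -0.7, 0.5]
opening: 0.0414
gripper_force: 10.0
```

Call:
{"method": "servo_tool", "body": {"plan": "0 0 0 0;0 0 0 0;0 0 0 0", "grip_force": 20}}

```text
t: 19.28
tool_pos: [0.4492, 0.41, 0.0359]
orientation: [3.142, -0.001, -0.0]
force: [0.3, 0.7, 0.4]
opening: 0.0415
gripper_force: 20.0
```

Call:
{"method": "servo_tool", "body": {"plan": "0 0 -0.01 0;0 0 -0.03 0;0 0 -0.06 0;0 0 -0.09 0;0 0 -0.105 0;0 0 -0.11 0;0 0 -0.11 0;0 0 -0.11 0"}}

```text
t: 19.95
tool_pos: [0.4489, 0.4097, 0.1453]
orientation: [3.141, -0.001, -0.001]
force: [0.1, -0.8, -1.0]
opening: 0.0411
gripper_force: 20.0
```

Call:
{"method": "servo_tool", "body": {"plan": "0.005 0.011 0 0;0.014 0.032 0 0;0.027 0.061 0 0;0.042 0.095 0 0;0.058 0.131 0 0;0.074 0.167 0 0;0.090 0.203 0 0;0.105 0.238 0 0;0.118 0.267 0 0;0.127 0.287 0 0;0.131 0.297 0 0;0.1325 0.300 0 0"}}

```text
t: 20.95
tool_pos: [0.581, 0.1074, 0.1443]
orientation: [3.141, -0.006, -0.004]
force: [-0.3, 1.1, -0.7]
opening: 0.0415
gripper_force: 20.0
```

Call:
{"method": "servo_tool", "body": {"plan": "0 0 0 0;0 0 0 0;0 0 0 0;0 0 0.02 0;0 0 0.05 0;0 0 0.08 0;0 0 0.092 0;0 0 0.095 0;0 0 0.095 0;0 0 0.095 0"}}

```text
t: 21.78
tool_pos: [0.5825, 0.1105, 0.0527]
orientation: [-3.141, 0.0, -0.003]
force: [0.5, 0.1, -0.3]
opening: 0.0413
gripper_force: 20.0
```

Call:
{"method": "servo_tool", "body": {"plan": "0 0 0.004 0;0 0 0.008 0;0 0 0.0105 0;0 0 0.0115 0;0 0 0.0122 0;0 0 0.0122 0;0 0 0.0122 0"}}

```text
t: 22.37
tool_pos: [0.5816, 0.1098, 0.039]
orientation: [3.142, -0.001, 0.0]
force: [0.1, 0.2, 0.3]
opening: 0.0412
gripper_force: 20.0
```

Call:
{"method": "servo_tool", "body": {"plan": "0 0 0.0005 0;0 0 0.0005 0;0 0 0.0005 0;0 0 0.0005 0"}}

```text
t: 22.7
tool_pos: [0.5816, 0.1098, 0.0389]
orientation: [3.142, -0.001, 0.0]
force: [-2.3, -1.2, 5.6]
opening: 0.0413
gripper_force: 20.0
```

Call:
{"method": "servo_tool", "body": {"plan": "0 0 0 0;0 0 0 0;0 0 0 0;0 0 0 0;0 0 0 0;0 0 0 0;0 0 0 0;0 0 0 0", "grip": -1}}

```text
t: 23.37
tool_pos: [0.5815, 0.1099, 0.0383]
orientation: [-3.142, 0.001, 0.0]
force: [-0.4, 0.1, 0.2]
opening: 0.0896
gripper_force: 0.0
```

Call:
{"method": "servo_tool", "body": {"plan": "0 0 -0.01 0;0 0 -0.03 0;0 0 -0.06 0;0 0 -0.09 0;0 0 -0.115 0;0 0 -0.1217 0;0 0 -0.1217 0;0 0 -0.1217 0"}}

```text
t: 24.03
tool_pos: [0.5815, 0.1099, 0.16]
orientation: [-3.142, 0.001, -0.001]
force: [0.5, 0.2, 0.2]
opening: 0.093
gripper_force: 0.0
```

Call:
{"method": "servo_tool", "body": {"plan": "0.001 -0.013 0 0;0.002 -0.040 0 0;0.004 -0.075 0 0;0.005 -0.105 0 0;0.006 -0.130 0 0;0.0065 -0.140 0 0;0.0065 -0.142 0 0;0.0065 -0.142 0 0;0.0065 -0.142 0 0;0.0065 -0.142 0 0"}}

```text
t: 24.87
tool_pos: [0.5881, 0.2505, 0.1596]
orientation: [3.141, -0.003, -0.001]
force: [-0.0, 0.6, -0.4]
opening: 0.093
gripper_force: 0.0
```

Run:
```python
from plant import status, eyes
import cv2
s=status.read_state();print(s["q"].round(3), s["tool_pos"],s["opening"],s["force"])
c=eyes.read_camera("scene")
cv2.imwrite("pics/a7.png",cv2.resize(c["image"][90:290,180:380],(600,600),interpolation=cv2.INTER_CUBIC))
```

```text
[ 0.323  0.28   1.458 -0.     1.405  1.896] [0.58812316 0.25049141 0.15956861] 0.09302628652229875 [-0.03541391  0.63643562 -0.42367857]
```

View pics/a7.png

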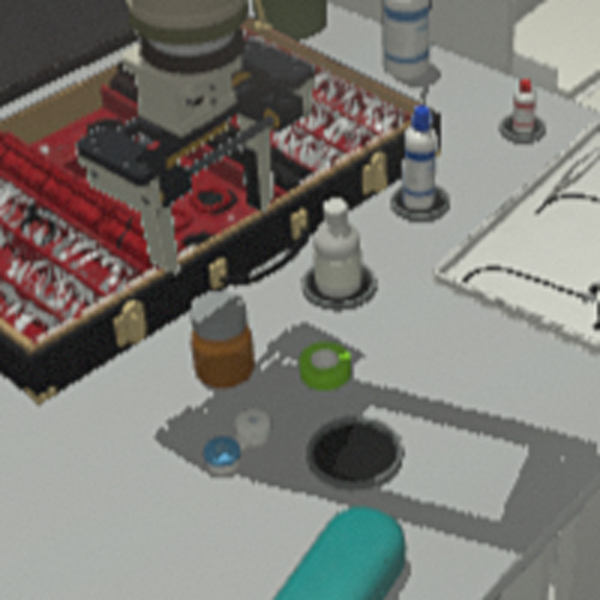

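Call:
{"method": "servo_tool", "body": {"plan": "0 0 0.02 0;0 0 0.05 0;0 0 0.085 0;0 0 0.11 0;0 0 0.122 0;0 0 0.126 0;0 0 0.126 0;0 0 0.126 0"}}

```text
t: 25.58
tool_pos: [0.5895, 0.2519, 0.0359]
orientation: [-3.141, 0.002, -0.004]
force: [-0.0, 0.1, -0.5]
opening: 0.0928
gripper_force: 0.0
```

Call:
{"method": "servo_tool", "body": {"plan": "0 0 0 0;0 0 0 0;0 0 0 0;0 0 0 0;0 0 0 0;0 0 0 0;0 0 0 0;0 0 0 0;0 0 0 0", "grip": 1, "grip_force": 10}}

```text
t: 26.33
tool_pos: [0.5882, 0.2521, 0.0342]
orientation: [-3.141, 0.001, -0.0]
force: [-1.1, 0.2, 2.2]
opening: 0.0517
gripper_force: 10.0
```

Call:
{"method": "servo_tool", "body": {"plan": "0 0 0 0;0 0 0 0;0 0 0 0", "grip_force": 25}}

```text
t: 26.58
tool_pos: [0.5882, 0.2521, 0.0342]
orientation: [-3.141, 0.001, -0.0]
force: [-1.1, 2.4, 2.2]
opening: 0.0515
gripper_force: 25.0
```

Call:
{"method": "servo_tool", "body": {"plan": "0 0 -0.01 0;0 0 -0.03 0;0 0 -0.06 0;0 0 -0.08 0;0 0 -0.09 0;0 0 -0.09 0;0 0 -0.09 0"}}

```text
t: 27.17
tool_pos: [0.5882, 0.2517, 0.1239]
orientation: [3.142, -0.002, 0.001]
force: [-0.2, 0.5, -2.3]
opening: 0.0511
gripper_force: 25.0
```

Call:
{"method": "servo_tool", "body": {"plan": "-0.008 -0.001 0 0;-0.024 -0.002 0 0;-0.046 -0.004 0 0;-0.072 -0.006 0 0;-0.098 -0.008 0 0;-0.122 -0.009 0 0;-0.140 -0.011 0 0;-0.150 -0.012 0 0;-0.154 -0.012 0 0;-0.154 -0.012 0 0;-0.154 -0.012 0 0"}}

```text
t: 28.08
tool_pos: [0.4345, 0.2639, 0.1238]
orientation: [3.141, -0.001, 0.0]
force: [-0.6, 0.9, -1.0]
opening: 0.0512
gripper_force: 25.0
```

Call:
{"method": "servo_tool", "body": {"plan": "0 0 0.015 0;0 0 0.04 0;0 0 0.06 0;0 0 0.072 0;0 0 0.075 0;0 0 0.075 0;0 0 0.075 0"}}

```text
t: 28.67
tool_pos: [0.435, 0.2642, 0.0498]
orientation: [-3.141, 0.002, -0.001]
force: [0.4, 0.5, -0.8]
opening: 0.051
gripper_force: 25.0
```

Call:
{"method": "servo_tool", "body": {"plan": "0 0 0.004 0;0 0 0.008 0;0 0 0.0105 0;0 0 0.0115 0;0 0 0.012 0;0 0 0.012 0;0 0 0.012 0"}}

```text
t: 29.25
tool_pos: [0.4342, 0.264, 0.0371]
orientation: [-3.142, 0.001, -0.0]
force: [-0.3, 0.3, 0.2]
opening: 0.0514
gripper_force: 25.0
```

Call:
{"method": "servo_tool", "body": {"plan": "0 0 0.0005 0;0 0 0.0005 0;0 0 0.0005 0;0 0 0.0005 0"}}

```text
t: 29.58
tool_pos: [0.4343, 0.2641, 0.0371]
orientation: [-3.142, 0.001, -0.0]
force: [-3.3, -2.2, 6.0]
opening: 0.0513
gripper_force: 25.0
```

Call:
{"method": "servo_tool", "body": {"plan": "0 0 0 0;0 0 0 0;0 0 0 0;0 0 0 0;0 0 0 0;0 0 0 0;0 0 0 0;0 0 0 0", "grip": -1}}

```text
t: 30.25
tool_pos: [0.4341, 0.264, 0.0365]
orientation: [3.142, -0.001, 0.0]
force: [0.3, -0.1, -0.3]
opening: 0.0925
gripper_force: 0.0
```

Call:
{"method": "servo_tool", "body": {"plan": "0 0 -0.01 0;0 0 -0.03 0;0 0 -0.06 0;0 0 -0.09 0;0 0 -0.12 0;0 0 -0.15 0;0 0 -0.18 0;0 0 -0.2 0;0 0 -0.2 0;0 0 -0.2 0"}}

```text
t: 31.08
tool_pos: [0.435, 0.2644, 0.2388]
orientation: [-3.14, 0.001, -0.006]
force: [-0.4, -0.7, -0.1]
opening: 0.0929
gripper_force: 0.0
```

Run:
```python
from plant import status, eyes
import cv2
s=status.read_state();print(s["tool_pos"],s["opening"],s["force"])
c=eyes.read_camera("scene")
cv2.imwrite("pics/a8.png",cv2.resize(c["image"][90:290,180:380],(600,600),interpolation=cv2.INTER_CUBIC))
```

```text
[0.43501335 0.26443358 0.23880858] 0.09288874075229295 [-0.39120724 -0.66911877 -0.06496046]
```

View pics/a8.png

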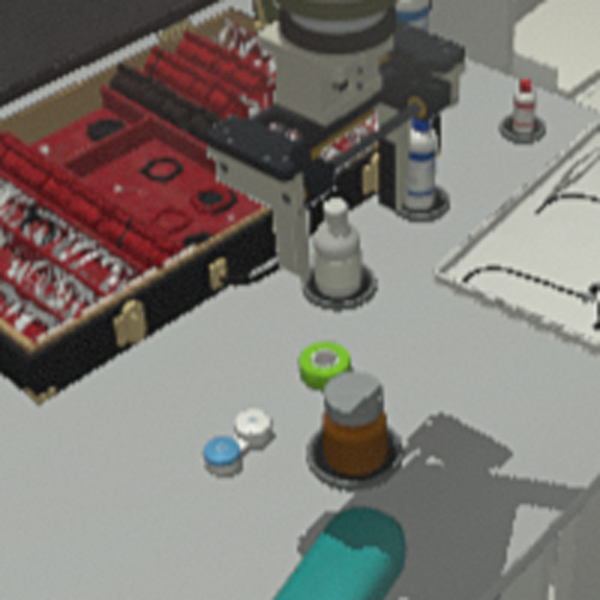

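All four stand upright inside their wells. The jar is at about (355,450) in this crop, and the tape and lens case have not moved.

```bash
python3 -c "
from plant import robot
print(robot.close_job())"
```

```text
the job is handed in; nothing more can be done
None
```

The three bottles and the jar stand upright in their matching stands, placed smallest to largest and let go; the lens case and tape were left where they were, and the job was handed in at about 31 s.

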